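# Load a strip of staples into the bench stapler

## Task

Reload the bench stapler. Pick out the full-length, wide, long-legged strip of staples, set it legs down into the open channel between the nose and the spring follower, then push the rail fully home by its upright tab, so that the follower keeps the strip against the nose, and let go.

Things in the scene. Friction and masses are not known exactly. Their poses are not given: they have to be found in the camera images.
- stapler: Grey fixed stapler. Origin: bench top under the channel's middle line; x along the channel to the nose face at x=60 mm, z up. Channel floor z=32, 34 wide; walls to z=46, flared lips to z=61. Between x=-45 and 20 no walls (finger window; base plate z=12). Follower face at x=-25 minus rail value: the strip drops in midway between it and the nose; loaded, its centre is at x=5. Head and lever z<116.
- strip_mid (a point): Centre (half-way up) of the right strip of steel staples: an upside-down U 110 mm long (x), 28 wide (y), 45 high (z), about 0.15 kg, standing on its legs on the bench; either end may lead. Wrong ones near it: a strip as long but 15 wide and 30 high, and a remnant 28 wide, 45 high but only 40 long.
- rail (a joint): How far the rail is drawn back from home, along the stapler's -x, in m: 0 fully home (end stop), 0.075 the most; starts at 0.055 to 0.070. It stays where left: sliding takes 7 N, plus up to 4 N as the follower's spring is pressed in (25 mm when the strip is loaded and the rail home).
- rail_tab (a point): The rail's upright steel tab, 12 mm thick along the channel, 30 wide across it, top 96 mm above the bench; this point is on its middle line 80 mm above the bench; axes as the stapler's. Pinch it across from above or push it from behind (to the stapler's +x); the walls beside it reach only 46 mm above the bench.
Things that resemble listed ones, but are neither listed nor needed, are in the scene too. Leave any blue look-alike of the part that bears strip_mid alone.

How it is judged:
By the outcome, as a careful person would: the job done as asked, in the order asked, and still so for the second after the job is handed in, with the robot touching nothing.
It also fails if it takes over 48 s, if anything falls off the work surface, if the arm or the gripper's body presses on something with over 40 N, if the wrist force passes 120 N, or if a joint passes its speed limit or range.

## Robot

A 6-joint arm with a two-finger parallel gripper is mounted at the origin on the work surface. World frame = base frame: x ahead of the robot, y to its left, z up, the work surface at z = 0. Lengths are in mm, angles in rad, forces in N, time in s.
With the tool pointing down it reaches from about 300 to 775 mm from the base axis. Payload 14.6 kg.
Tool frame: the origin (TCP) lies at the very end of the fingers, on their centre line; the grasp point (between the pads) lies 19 mm behind it; z points along the fingers, y is the line along which they close (so a half turn about z gives the same grasp; the last joint's range is limited). The gripper opens to 94 mm and grips with 3 to 60 N. Pads are 16 mm wide; open, the fingers measure 119 mm over their backs; the gripper's body (75 mm by 177 mm) begins 78 mm behind the grasp point.
Start: joints at [1.253, 0.3, 1.521, -0, 1.321, -0.067], TCP at [136.496, 532.783, 205.446] pointing down, gripper open.
Joint ranges: [-3.03, 3.03], [-0.79, 2.21], [0.23, 2.52], [-1.04, 4.18], [0, 3.07], [-2.55, 2.55]. Speed limits (rad/s): [2.22, 2.22, 2.57, 3.14, 3.14, 3.14].

## Interface

Orientations are given as [roll, pitch, yaw] about the fixed x, y, z axes, in that order (R = Rz(yaw) Ry(pitch) Rx(roll)).
In Python, from cell import manip, camera, get_calibration gives the robot as it stands. The module is installed in compiled form; this text tells all that it offers.
- The arm moves only by the tool jog_arm, never from a script. Its argument "plan" is one flat list of numbers, 6 for each row, row after row: the shift along the world's x, y, z in m, then the turn, a rotation vector about the world's x, y, z in degrees. A call has 1 to 20 rows; each row is the pose to reach, as a shift and turn from the pose commanded when the call began; what a row does not reach only later rows make up. A row lasts 1/10 s, in which the tool goes at most 50 mm and 8.59 degrees, less where a joint would pass 70% of its speed; a pose out of reach is approached as far as the arm can. A call with a gripper value outside its range is refused whole. "claw" is the finger opening in m, from 0 to 0.094, set as the call begins (left out, the last holds). The fingers move at their own pace and stop on an object; "force" is the grip in N (left out, the last holds). Time passes only in rows, so rows that repeat a pose let the fingers close. It gives the time, the measured TCP pose, the force, the opening and the grip force at its end, in the units of the state.
- manip.read_state(): the state, without advancing time (a new reading comes with each control period).
- camera(name): name is "scene" or "top"; returns (picture, depth): 384x512x3 uint8, red, green, blue; 384x512 float32, mm along the optical axis (not along the pixel's ray), 0 where there is no reading.
- get_calibration(name): a dict with "fx", "fy", "cx", "cy" (pixels), "origin" and "attitude" of the camera in the world. Camera axes: x right, y down, z forward; pixel columns grow to the right and rows downward; lengths in mm; the calibration is good to about 2 mm. A picture is of the moment at which its call begins. get_calibration takes no time and is no camera call.
- manip.sign_off(): hands the job in; it is judged then, once.
The state is a dict: "clock": time; "joints": joint angles; "qd": joint speeds; "effort": joint torques, N m; "eef_pos": TCP position; "eef_rot": TCP orientation; "wrist_force": force on the tool from outside, world axes, zero at the start; "moment": the same for the moment, N m; "finger_gap": finger opening in mm; "finger_force": force on a finger pad.
Only numpy, scipy, OpenCV 4.12 (cv2) and the standard library are available. Lean on these libraries where they do the work, as an engineer would, in place of code of your own. Each camera call takes 0.05 s, during which the arm holds its last target. There are 200 camera calls.

## Working session

There is one attempt and no reset: what is moved stays moved. The work goes in short steps, Python scripts to look and compute and a tool call to move; the robot and the scene stay as the last step left them, time stands still between calls to the robot, and variables do not carry over. Pictures are saved under pics/ and viewed, at most 10 in all, crops included, and the job is handed in when it is done.

Besides the shell and the picture viewer there is one more tool, called as a command line: name --argument value ..., lists and objects as JSON in quotes. jog_arm: Moves the arm, as the interface text tells. Its arguments: {"type":"object","properties":{"plan":{"type":"array"},"claw":{"type":"number"},"force":{"type":"number"}},"required":["plan"]}

```bash
mkdir -p pics
cat > h.py <<'E'
import numpy as np,cv2
from cell import manip,camera,get_calibration
from scipy.spatial.transform import Rotation as R
def cloud(n,save=None):
    p,d=camera(n);c=get_calibration(n)
    if save: cv2.imwrite('pics/'+save,p[:,:,::-1])
    v,u=np.mgrid[:384,:512]
    P=np.stack([(u-c['cx'])/c['fx']*d,(v-c['cy'])/c['fy']*d,d],-1)
    a=np.array(c['attitude'],float)
    M=a if a.shape==(3,3) else R.from_euler('xyz',a).as_matrix()
    W=P@M.T+np.array(c['origin']); W[d==0]=np.nan
    return p,W
E
python3 - <<'E'
from h import *
for n in('scene','top'):
    print(get_calibration(n)); p,W=cloud(n,n+'0.png'); np.save(n+'W.npy',W)
    print(np.nanmedian(W[::60,::80,2]))
s=manip.read_state();print(s)
E
```

```text
{'fx': 487.16832331255955, 'fy': 487.16832331255955, 'cx': 255.3656066404098, 'cy': 193.85002666835422, 'origin': array([1187.17309105, -497.88264689,  989.54022469]), 'attitude': array([-2.42360066e+00,  1.94947547e-03,  1.04358072e+00])}
-0.09883889841864857
{'fx': 381.6550803842349, 'fy': 381.6550803842349, 'cx': 249.7804732789959, 'cy': 187.08981582618955, 'origin': array([374.94444411, -92.01176811, 901.794979  ]), 'attitude': array([-2.97505058e+00,  5.84068040e-04, -1.56356312e+00])}
0.9388062931020613
{'clock': 0.1, 'joints': array([ 1.25339938e+00,  3.00379586e-01,  1.52150997e+00, -1.47296324e-06,
        1.32068424e+00, -6.66206041e-02]), 'qd': array([-1.83863269e-03, -4.44124226e-04,  4.70895834e-04, -1.00135664e-03,
       -1.41989459e-03, -4.72717722e-05]), 'effort': array([ 7.44004956e-05, -5.32637823e+01, -3.53288090e+01,  7.09232851e-02,
        2.34537944e-02, -5.73966099e-05]), 'eef_pos': array([136.42887047, 532.57572901, 204.96660493]), 'eef_rot': array([-3.14061359e+00, -6.38924975e-05,  2.89081664e+00]), 'wrist_force': array([ 0.11166907,  0.19266792, -0.14237734]), 'moment': array([ 0.00616514, -0.02253581,  0.0863647 ]), 'finger_force': 0.0, 'finger_gap': 94.24647993223724}
```

View pics/top0.png

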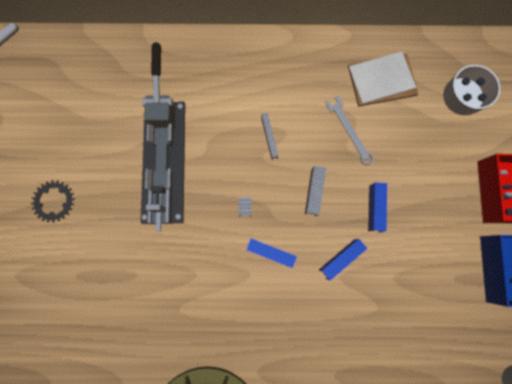

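View pics/scene0.png

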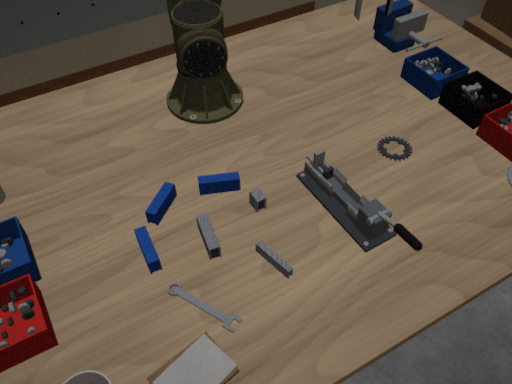

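The top view shows the right strip (long, wide, grey) at about (316,190). The narrow one is at (270,135), the remnant at (245,207), and the stapler at (160,160) with its nose and lever up (+x). The rail tab is near (158,220).

Run:
```python
from h import *
def rect(X):
    (c,s,a)=cv2.minAreaRect(X[:,:2].astype(np.float32)); return np.round(c,1),np.round(s,1),round(a,2)
for n,box in(('top',(160,222,300,332)),('scene',(205,262,190,226))):
    W=np.load(n+'W.npy'); r=W[box[0]:box[1],box[2]:box[3]].reshape(-1,3)
    r=r[~np.isnan(r[:,2])]
    k=r[(r[:,2]>38)&(r[:,2]<55)]; print(n,len(k),np.median(k[:,2]),k.mean(0),rect(k))
    print(' table z',np.median(r[np.abs(r[:,2])<8][:,2]))
# stapler: orthographic height map from both
for n in('top','scene'):
    W=np.load(n+'W.npy').reshape(-1,3); m=(W[:,0]>200)&(W[:,0]<560)&(W[:,1]>50)&(W[:,1]<240)&(W[:,2]>6)&(W[:,2]<140)
    S=W[m]; b=S[(S[:,2]<16)];print(n,'base plate',rect(b),np.median(b[:,2]),len(b))
p=cv2.imread('pics/top0.png');q=cv2.imread('pics/scene0.png')
a=cv2.resize(p[85:240,125:200],None,fx=3.8,fy=3.8,interpolation=cv2.INTER_CUBIC)
b=cv2.resize(q[140:260,285:430],None,fx=3.4,fy=3.4,interpolation=cv2.INTER_CUBIC)
o=np.zeros((600,800,3),np.uint8);o[:a.shape[0],:a.shape[1]]=a;o[:b.shape[0],300:300+b.shape[1]]=b
cv2.imwrite('pics/z.png',o)
```

```text
top 616 45.43954076065688 [ 513.27136396 -240.47790591   45.36854397] (array([ 513.8, -241. ]), array([ 28.7, 110.1]), 80.23)
 table z 0.5074186600625126
scene 447 45.056836947639454 [ 517.34843669 -243.26049939   44.95219239] (array([ 514.5, -242.4]), array([ 28.7, 114.1]), 80.63)
 table z 0.008665122022307514
top base plate (array([416.2, 141.3]), array([158.1, 294.5]), 86.19) 12.626715985625196 899
scene base plate (array([387.3, 146.8]), array([163.1, 347.5]), 88.62) 11.802757555442213 459
```

View pics/z.png

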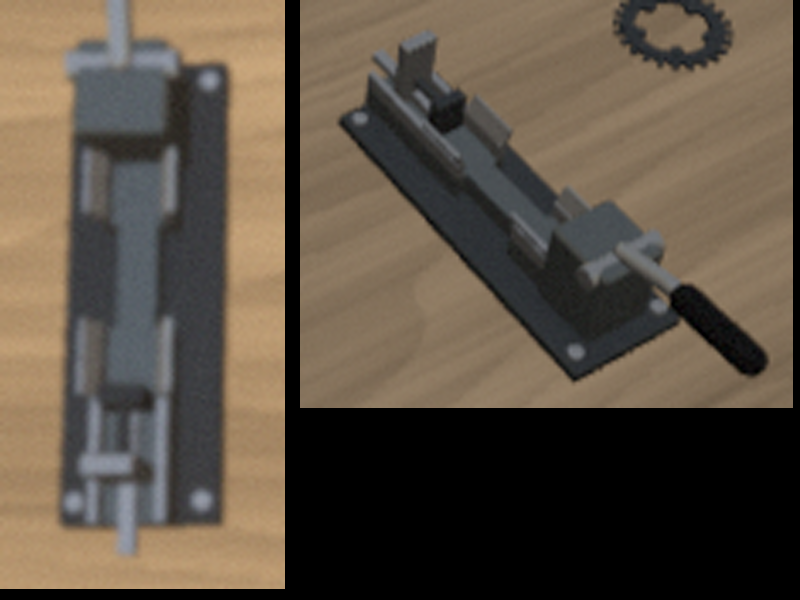

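Run:
```python
from h import *
def rect(X):
    (c,s,a)=cv2.minAreaRect(X[:,:2].astype(np.float32)); return np.round(c,1),np.round(s,1),round(a,2)
for n in('top','scene'):
    W=np.load(n+'W.npy').reshape(-1,3); m=(W[:,0]>290)&(W[:,0]<600)&(W[:,1]>60)&(W[:,1]<240)&(W[:,2]>6)&(W[:,2]<140)
    S=W[m]
    print(n,np.histogram(S[:,2],np.arange(6,130,4)))
    for lo,hi in((9,15),(29,35),(57,63),(92,98),(104,120)):
        b=S[(S[:,2]>lo)&(S[:,2]<hi)]; 
        if len(b)<4: continue
        # line-by-line centre in y
        print(lo,hi,len(b),b.mean(0).round(1),b.min(0).round(),b.max(0).round(),rect(b))
        if lo in(29,57,9):
            for x in range(290,540,20):
                k=b[(b[:,0]>=x)&(b[:,0]<x+20)]
                if len(k)>3: print('   x',x+10,'y',np.percentile(k[:,1],[2,25,50,75,98]).round(1),len(k))
# orthographic height image
```

```text
top (array([ 80, 975, 349,  33,  27,  42, 448, 180,  52, 157, 174,  48,  59,
       116,  32,  27,  56,   5,   3,   2,   6,  11,  66,   6,   0,   0,
         0,   0,   0,   0]), array([  6,  10,  14,  18,  22,  26,  30,  34,  38,  42,  46,  50,  54,
        58,  62,  66,  70,  74,  78,  82,  86,  90,  94,  98, 102, 106,
       110, 114, 118, 122, 126]))
9 15 1224 [524.4 108.6  12.5] [438.  66.   9.] [599. 169.  15.] (array([518.7, 117.2]), array([162. , 100.7]), 1.08)
   x 440 y [ 67.3  78.3  89.8 152.8 165.1] 97
   x 460 y [ 67.2  76.1  88.  152.8 165.3] 129
   x 480 y [ 67.8  77.6  87.6 155.6 164.5] 143
   x 500 y [ 67.   77.7  88.  154.4 165.4] 148
   x 520 y [ 67.6  76.9  86.6 155.7 166.7] 127
   x 540 y [ 68.   75.2  84.4  93.5 165.8] 118
29 35 551 [527.3 117.5  32.6] [437.  93.  29.] [599. 136.  35.] (array([517.5, 114.2]), array([ 43.2, 162.1]), 89.85)
   x 440 y [ 92.9 106.6 124.3 129.  134.4] 49
   x 460 y [ 93.3 104.6 109.7 127.5 132.3] 44
   x 480 y [ 93.8 105.6 110.1 128.9 134.3] 48
   x 500 y [102.8 107.3 111.4 130.1 134.8] 45
   x 520 y [ 94.5 108.2 117.6 127.  133.4] 5
[... 1343 characters left out ...]
 107.9 109.7] 9
   x 460 y [ 90.6  91.8  92.2  93.2 104.6] 10
   x 480 y [ 90.9  94.  108.5 110.1 113.2] 15
   x 500 y [ 92.6  92.9  94.5 108.  111. ] 9
   x 520 y [ 94.4 114.7 121.3 128.9 133.8] 40
   x 540 y [ 93.1 113.4 120.4 127.9 134.9] 56
57 63 98 [512.5 114.2  59.5] [461.  87.  57.] [559. 145.  63.] (array([510.4, 113.7]), array([99.3, 55.6]), 3.78)
   x 460 y [100.8 101.3 101.9 102.  124.1] 5
   x 480 y [ 98.6 108.  114.4 116.5 127.4] 21
   x 500 y [102.8 111.6 113.8 116.8 118.5] 6
   x 520 y [ 87.7  96.1 113.7 124.7 141.5] 38
   x 540 y [ 87.9  90.3 138.4 140.3 142.9] 20
92 98 40 [468.2 113.9  94.8] [461.  98.  92.] [474. 130.  98.] (array([467.6, 114.2]), array([13.4, 31.9]), 2.44)
```

Run:
```python
from h import *
for n in('top','scene'):
    W=np.load(n+'W.npy').reshape(-1,3); m=(W[:,0]>400)&(W[:,0]<820)&(W[:,1]>55)&(W[:,1]<180)&(W[:,2]>6)&(W[:,2]<140)
    S=W[m]
    pl=S[(S[:,2]>9)&(S[:,2]<15)&(S[:,0]<760)]; print(n,'plate',pl.min(0),pl.max(0),cv2.minAreaRect(pl[:,:2].astype(np.float32)))
    for side in(2,98):
        pts=[]
        for x in range(445,715,10):
            k=pl[(pl[:,0]>=x)&(pl[:,0]<x+10)]
            if len(k)>5: pts.append((x+5,np.percentile(k[:,1],side)))
        pts=np.array(pts)
        f=np.polyfit(*pts.T,1); r=pts[:,1]-np.polyval(f,pts[:,0]); g=abs(r)<3
        if g.sum()>4: f=np.polyfit(*pts[g].T,1); print(' side',side,np.degrees(f[0]),np.polyval(f,580),g.sum(),len(g))
    lp=S[(S[:,2]>56)&(S[:,2]<64)]
    for x in range(480,720,10):
        k=lp[(lp[:,0]>=x)&(lp[:,0]<x+10)]
        fl=S[(S[:,0]>=x)&(S[:,0]<x+10)&(S[:,2]>29)&(S[:,2]<35)&(S[:,1]>95)&(S[:,1]<145)]
        print(x+5,'lips',np.percentile(k[:,1],[3,97]).round(1) if len(k)>3 else '-',len(k),'floor',np.percentile(fl[:,1],[3,97]).round(1) if len(fl)>3 else '-',len(fl), 'zmax',S[(S[:,0]>=x)&(S[:,0]<x+10)][:,2].max().round())
```

```text
top plate [437.81134924  66.37831223   9.01534319] [736.04970371 170.77266233  14.9930874 ] ((586.2788696289062, 118.76136779785156), (297.476806640625, 100.75763702392578), 1.2493916749954224)
 side 2 1.1497374246110168 69.58484570908333 27 27
 side 98 -0.3345762803992693 165.93857473144837 5 27
485 lips [113.7 118.5] 12 floor [103.8 134.3] 34 zmax 63.0
495 lips [113.5 118.7] 15 floor [104.4 134.3] 29 zmax 62.0
505 lips [102.7 126.8] 17 floor [104.4 135. ] 15 zmax 74.0
515 lips [ 89.8 143.8] 26 floor [105.3 110. ] 4 zmax 74.0
525 lips [ 90.2 144.6] 24 floor [105.8 133.4] 43 zmax 64.0
535 lips [ 90.9 145. ] 25 floor [106.2 134. ] 48 zmax 64.0
545 lips [ 91.2 145.4] 31 floor [106.5 134.5] 51 zmax 64.0
555 lips [ 91.8 145.5] 20 floor [102.2 134.6] 59 zmax 63.0
565 lips - 0 floor [107.4 128.3] 38 zmax 36.0
575 lips - 0 floor [107.6 128.6] 38 zmax 36.0
585 lips - 0 floor [108.5 129.5] 35 zmax 37.0
595 lips - 0 floor [107.3 129.8] 39 zmax 36.0
605 lips - 0 floor [107.8 130.3] 40 zmax 36.0
615 lips - 0 floor [107.3 130.9] 43 zmax 37.0
625 lips [ 92.3 147.2] 25 floor [ 96.6 136.9] 60 zmax 6
[... 1154 characters left out ...]
s - 0 floor [104.4 129.5] 25 zmax 36.0
585 lips - 0 floor [104.4 127.6] 29 zmax 35.0
595 lips - 0 floor [105.  128.4] 27 zmax 35.0
605 lips - 0 floor [105.7 128.8] 24 zmax 35.0
615 lips - 0 floor [104.3 127.4] 16 zmax 37.0
625 lips [ 91.6 143.4] 13 floor [ 96.1 136.5] 29 zmax 64.0
635 lips [ 92.1 144.2] 15 floor [ 95.9 133.7] 21 zmax 64.0
645 lips [ 90.8 143.7] 13 floor [ 96.3 119.7] 4 zmax 66.0
655 lips [90.7 95.2] 6 floor - 3 zmax 62.0
665 lips [90.1 94.3] 6 floor - 0 zmax 90.0
675 lips [88.3 92.8] 8 floor - 0 zmax 92.0
685 lips [90.4 93.7] 6 floor - 0 zmax 91.0
695 lips [90.  93.5] 6 floor - 0 zmax 93.0
705 lips [90.  94.5] 11 floor - 0 zmax 96.0
715 lips [91.3 94.9] 6 floor - 0 zmax 99.0
```

jog_arm --plan '[0.378,-0.774,-0.05,0,0,4.8,0.378,-0.774,-0.05,0,0,4.8,0.378,-0.774,-0.05,0,0,4.8,0.378,-0.774,-0.05,0,0,4.8,0.378,-0.774,-0.05,0,0,4.8,0.378,-0.774,-0.05,0,0,4.8,0.378,-0.774,-0.05,0,0,4.8,0.378,-0.774,-0.05,0,0,4.8,0.378,-0.774,-0.05,0,0,4.8,0.378,-0.774,-0.05,0,0,4.8,0.378,-0.774,-0.05,0,0,4.8,0.378,-0.774,-0.05,0,0,4.8,0.378,-0.774,-0.05,0,0,4.8,0.378,-0.774,-0.05,0,0,4.8,0.378,-0.774,-0.05,0,0,4.8,0.378,-0.774,-0.05,0,0,4.8,0.378,-0.774,-0.05,0,0,4.8,0.378,-0.774,-0.05,0,0,4.8,0.378,-0.774,-0.05,0,0,4.8,0.378,-0.774,-0.05,0,0,4.8]' --claw 0.07

```text
clock: 2.1
eef_pos: [514.1, -240.2, 155.2]
eef_rot: [3.141, -0.001, 2.975]
wrist_force: [0.1, 0.7, -0.8]
finger_gap: 69.8
finger_force: 0.0
```

jog_arm --plan '[0,0,-0.05,0,0,0,0,0,-0.09,0,0,0,0,0,-0.12,0,0,0,0,0,-0.137,0,0,0,0,0,-0.141,0,0,0,0,0,-0.141,0,0,0,0,0,-0.141,0,0,0]'

```text
clock: 2.8
eef_pos: [515.1, -241.0, 16.0]
eef_rot: [-3.141, 0.002, 2.975]
wrist_force: [0.8, -0.4, 1.0]
finger_gap: 69.9
finger_force: 0.0
```

jog_arm --plan '[0,0,0,0,0,0,0,0,0,0,0,0,0,0,0,0,0,0,0,0,0,0,0,0,0,0,0,0,0,0,0,0,0,0,0,0,0,0,0,0,0,0,0,0,0,0,0,0]' --claw 0.015 --force 30

```text
clock: 3.6
eef_pos: [514.5, -241.3, 14.5]
eef_rot: [-3.142, -0.0, 2.975]
wrist_force: [0.3, -0.9, 1.4]
finger_gap: 27.7
finger_force: 30.0
```

jog_arm --plan '[0,0,0.03,0,0,0,0,0,0.07,0,0,0,0,0,0.11,0,0,0,0.01,0.03,0.13,0,0,1,0.02,0.075,0.13,0,0,2,0.03,0.12,0.13,0,0,3,0.037,0.165,0.13,0,0,4,0.045,0.21,0.13,0,0,5,0.053,0.255,0.13,0,0,7,0.061,0.295,0.13,0,0,8,0.069,0.33,0.13,0,0,10,0.076,0.35,0.13,0,0,10.7,0.076,0.359,0.13,0,0,10.7,0.076,0.359,0.13,0,0,10.7,0.076,0.359,0.13,0,0,10.7,0.076,0.359,0.13,0,0,10.7]'

```text
clock: 5.2
eef_pos: [590.4, 116.6, 144.5]
eef_rot: [-3.142, -0.0, -3.123]
wrist_force: [0.0, -0.2, -1.2]
finger_gap: 27.7
finger_force: 30.0
```

Run:
```python
from h import *
s=manip.read_state();print(s['eef_pos'],s['eef_rot'],s['wrist_force'],s['finger_gap'])
a=[];
for n in('top','scene'):
    p,W=cloud(n,n+'1.png'); np.save(n+'W1.npy',W); a.append(p[:,:,::-1])
o=np.zeros((600,800,3),np.uint8)
A=cv2.resize(a[0][60:250,110:220],None,fx=3.1,fy=3.1);B=cv2.resize(a[1][100:260,285:430],None,fx=3,fy=3)
o[:A.shape[0],:A.shape[1]]=A;o[:B.shape[0],350:350+B.shape[1]]=B;cv2.imwrite('pics/z1.png',o)
```

```text
[590.4092969  116.61970034 144.52549   ] [-3.14150970e+00 -8.48142359e-06 -3.12336278e+00] [ 0.04157035 -0.1538253  -1.2347604 ] 27.69459850620278
```

View pics/z1.png

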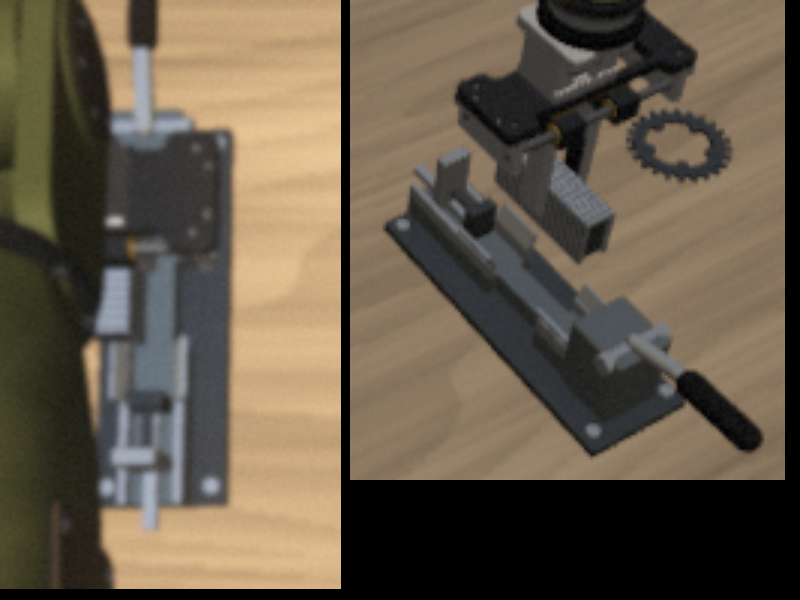

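The strip is held above the channel, roughly aligned (top view (115,300), scene view (555,200) in the crops). Next I measure the strip's offset from the channel in the scene camera.

Run:
```python
from h import *
print(manip.read_state()['eef_pos'])
for n in('scene','top'):
    W=np.load(n+'W1.npy').reshape(-1,3)
    S=W[(W[:,0]>520)&(W[:,0]<665)&(W[:,1]>80)&(W[:,1]<160)]
    t=S[(S[:,2]>168)&(S[:,2]<180)]
    print(n,len(t),np.histogram(t[:,2],6), t.min(0),t.max(0))
    t=S[(S[:,2]>172.)&(S[:,2]<178)]
    for x in range(530,660,10):
        k=t[(t[:,0]>=x)&(t[:,0]<x+10)]
        if len(k)>3: print(x+5,np.percentile(k[:,1],[3,97]).round(1),k[:,2].mean().round(1),len(k))
    allz=S[(S[:,2]>120)&(S[:,2]<178)]
    f=allz[allz[:,0]>np.nanmax(t[:,0])-6]; print('front end',f.min(0),f.max(0),np.percentile(f[:,1],[2,98]))
```

```text
[590.49885777 116.82778074 144.60914732]
scene 327 (array([ 20,  26,  70, 115,  75,  21]), array([168.02314605, 170.00672097, 171.99029588, 173.97387079,
       175.9574457 , 177.94102062, 179.92459553])) [559.841291    88.31400005 168.02314605] [646.78772748 142.14332552 179.92459553]
565 [101.9 106.5] 174.3 4
575 [124.1 131. ] 175.5 5
585 [ 90.3 132.1] 175.0 25
595 [ 90.6 140.7] 175.2 45
605 [ 94.2 129.7] 175.0 40
615 [102.7 129.5] 174.8 36
625 [102.6 132.3] 174.9 38
635 [103.2 130.2] 175.1 36
645 [103.6 130.6] 174.8 30
front end [640.84250753 101.67530817 130.65701378] [647.47107512 133.57413149 177.11014218] [102.44389264 130.71230684]
top 221 (array([10,  6, 22, 94, 77, 12]), array([168.15350695, 170.10295036, 172.05239377, 174.00183718,
       175.95128059, 177.900724  , 179.85016741])) [534.7947336   91.35067962 168.15350695] [597.10974037 123.11387058 179.85016741]
535 [102.7 121.7] 175.9 33
545 [102.7 120.9] 175.7 49
555 [103.2 119. ] 175.3 46
565 [103.1 118.9] 175.7 41
575 [100.1 117.8] 175.8 24
front end [579.28728266  91.3251719  136.59534679] [597.10974037 104.60551049 174.62227626] [ 91.34098669 104.33974177]
```

jog_arm --plan '[0,0.0012,0,0,0,0,0,0.0012,-0.02,0,0,0,0,0.0012,-0.045,0,0,0,0,0.0012,-0.06,0,0,0,0,0.0012,-0.068,0,0,0,0,0.0012,-0.074,0,0,0,0,0.0012,-0.079,0,0,0,0,0.0012,-0.083,0,0,0,0,0.0012,-0.083,0,0,0]'

```text
clock: 6.2
eef_pos: [590.5, 119.0, 61.3]
eef_rot: [-3.142, -0.0, -3.122]
wrist_force: [-0.5, -0.1, -1.1]
finger_gap: 28.0
finger_force: 30.0
```

jog_arm --plan '[0,0,-0.005,0,0,0,0,0,-0.009,0,0,0,0,0,-0.012,0,0,0,0,0,-0.014,0,0,0,0,0,-0.0145,0,0,0,0,0,-0.0145,0,0,0]'

```text
clock: 6.8
eef_pos: [590.5, 119.0, 46.9]
eef_rot: [-3.142, -0.0, -3.122]
wrist_force: [0.1, 0.5, -1.1]
finger_gap: 27.6
finger_force: 30.0
```

jog_arm --plan '[0,0,-0.0008,0,0,0,0,0,-0.0012,0,0,0,0,0,-0.0012,0,0,0]'

```text
clock: 7.1
eef_pos: [590.7, 119.0, 46.4]
eef_rot: [3.142, 0.001, -3.122]
wrist_force: [-2.9, -0.2, 5.1]
finger_gap: 27.5
finger_force: 30.0
```

Run:
```python
from h import *
s=manip.read_state();print(s['eef_pos'],s['wrist_force'])
p,W=cloud('scene'); q=p[130:270,285:430,::-1]
cv2.imwrite('pics/z2.png',cv2.resize(q,None,fx=4,fy=4,interpolation=cv2.INTER_CUBIC))
```

```text
[590.6879324  119.00251175  46.44261257] [-2.88626668 -0.19495392  5.09061086]
```

View pics/z2.png

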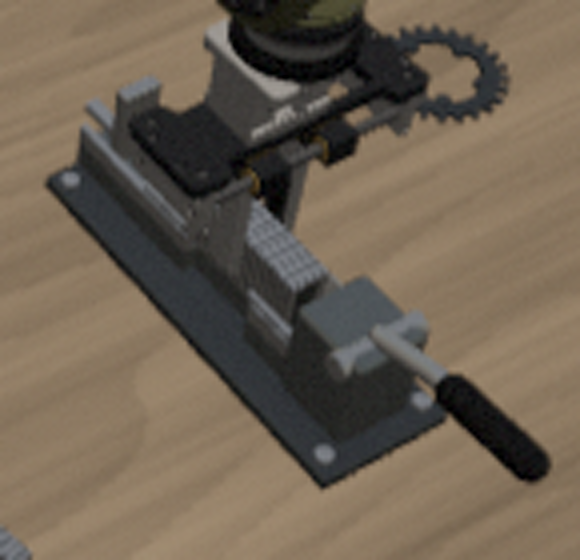

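jog_arm --plan '[0,0,0,0,0,0,0,0,0,0,0,0,0,0,0,0,0,0,0,0,0,0,0,0,0,0,0.03,0,0,0,0,0,0.07,0,0,0,0,0,0.1,0,0,0,0,0,0.1,0,0,0]' --claw 0.05

```text
clock: 7.95
eef_pos: [592.2, 119.3, 150.3]
eef_rot: [3.141, 0.007, -3.122]
wrist_force: [-0.4, -0.1, -0.3]
finger_gap: 50.4
finger_force: 0.0
```

jog_arm --plan '[-0.04,0,0,0,0,0,-0.08,-0.002,0,0,0,0,-0.12,-0.003,0,0,0,0,-0.155,-0.003,0,0,0,0,-0.159,-0.003,0,0,0,0,-0.159,-0.003,0,0,0,0]' --claw 0.0

```text
clock: 8.55
eef_pos: [431.3, 116.1, 145.7]
eef_rot: [3.142, 0.0, -3.122]
wrist_force: [-0.2, -0.1, 0.5]
finger_gap: 5.7
finger_force: 0.0
```

Run:
```python
from h import *
s=manip.read_state();print(s['eef_pos'],s['finger_gap'])
p,W=cloud('scene'); q=p[110:260,285:430,::-1]
cv2.imwrite('pics/z3.png',cv2.resize(q,None,fx=4,fy=4,interpolation=cv2.INTER_CUBIC))
for n in('scene','top'):
    if n=='top': p,W=cloud(n)
    W=W.reshape(-1,3)
    S=W[(W[:,0]>525)&(W[:,0]<670)&(W[:,1]>95)&(W[:,1]<140)&(W[:,2]>71)&(W[:,2]<83)]
    print(n,len(S),S.min(0),S.max(0),S.mean(0)) 
    if len(S)>5: print(cv2.minAreaRect(S[:,:2].astype(np.float32)))
    S=W[(W[:,0]>440)&(W[:,0]<500)&(W[:,1]>90)&(W[:,1]<140)&(W[:,2]>92)&(W[:,2]<99)]; print(len(S),S.mean(0),S.min(0),S.max(0))
```

```text
[431.31937172 116.0561759  145.69952526] 5.7093509951065915
scene 405 [534.42302393 102.83812007  71.03781302] [648.7728317  134.43575392  82.18368234] [593.23373723 117.20102457  76.59592   ]
((591.466796875, 118.75265502929688), (114.23644256591797, 30.827669143676758), 0.7835534811019897)
37 [468.33365577 113.27024251  95.44980229] [460.14983676  99.76527304  92.21055299] [473.90063922 126.71073226  98.15505528]
top 682 [534.98149801  97.28595911  71.12456447] [663.30939745 139.35357501  82.67679152] [593.77520837 119.44447632  77.72465676]
((598.8516235351562, 117.03323364257812), (128.09317016601562, 42.08504867553711), 1.1549774408340454)<stdin>:11: RuntimeWarning: Mean of empty slice.
  ret = um.true_divide(
Traceback (most recent call last):
ValueError: zero-size array to reduction operation minimum which has no identity
```

View pics/z3.png

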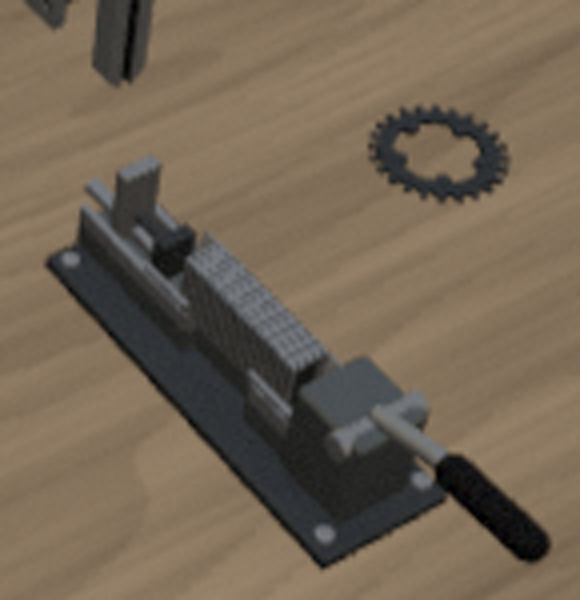

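The strip sits fully in the channel, with its top at z≈77. The tab is at (135,190) in the crop with the fingers behind it. Next I go down behind the tab.

jog_arm --plan '[0,0,-0.03,0,0,0,0,0,-0.06,0,0,0,0,0,-0.07,0,0,0,0,0,-0.07,0,0,0]'

```text
clock: 9.05
eef_pos: [431.4, 115.8, 74.7]
eef_rot: [-3.141, -0.003, -3.122]
wrist_force: [0.3, 0.7, 1.5]
finger_gap: 0.9
finger_force: 0.0
```

jog_arm --plan '[0.01,0,0,0,0,0,0.018,0,0,0,0,0,0.025,0,0,0,0,0,0.03,0,0,0,0,0,0.035,0,0,0,0,0]'

```text
clock: 9.55
eef_pos: [466.9, 116.2, 76.4]
eef_rot: [3.141, -0.001, -3.122]
wrist_force: [-7.2, 2.0, 4.8]
finger_gap: 0.4
finger_force: 3.6
```

jog_arm --plan '[0.005,0,0,0,0,0,0.01,0,0,0,0,0,0.015,0,0,0,0,0,0.02,0,0,0,0,0,0.025,0.0005,0,0,0,0,0.03,0.0005,0,0,0,0,0.034,0.0005,0,0,0,0,0.036,0.0005,0,0,0,0,0.036,0.0005,0,0,0,0]'

```text
clock: 10.45
eef_pos: [502.6, 116.8, 76.4]
eef_rot: [3.141, -0.001, -3.122]
wrist_force: [-7.5, 2.6, 4.3]
finger_gap: 0.3
finger_force: 3.4
```

jog_arm --plan '[0.002,0,0,0,0,0,0.004,0,0,0,0,0,0.006,0,0,0,0,0,0.007,0,0,0,0,0,0.007,0,0,0,0,0]'

```text
clock: 10.95
eef_pos: [509.3, 116.9, 76.4]
eef_rot: [3.141, -0.002, -3.122]
wrist_force: [-9.7, 2.6, 5.0]
finger_gap: 0.1
finger_force: 4.6
```

jog_arm --plan '[0.001,0,0,0,0,0,0.002,0,0,0,0,0,0.003,0,0,0,0,0,0.003,0,0,0,0,0]'

```text
clock: 11.35
eef_pos: [512.3, 116.9, 76.4]
eef_rot: [3.141, -0.002, -3.122]
wrist_force: [-9.5, 3.8, 6.0]
finger_gap: 0.2
finger_force: 4.9
```

jog_arm --plan '[0.001,0,0,0,0,0,0.002,0,0,0,0,0,0.003,0,0,0,0,0,0.003,0,0,0,0,0]'

```text
clock: 11.75
eef_pos: [512.8, 116.9, 76.4]
eef_rot: [3.141, -0.008, -3.121]
wrist_force: [-31.5, 2.0, 21.4]
finger_gap: 0.4
finger_force: 15.5
```

jog_arm --plan '[0.001,0,0,0,0,0,0.002,0,0,0,0,0,0.002,0,0,0,0,0]'

```text
clock: 12.05
eef_pos: [512.9, 116.9, 76.3]
eef_rot: [-3.142, -0.013, -3.121]
wrist_force: [-46.7, 1.3, 32.5]
finger_gap: 0.5
finger_force: 23.6
```

That is the hard end stop: 47 N with no further travel. I back off and lift clear.

jog_arm --plan '[-0.01,0,0,0,0,0,-0.025,0,0,0,0,0,-0.04,0,0,0,0,0,-0.04,0,0.04,0,0,0,-0.06,0,0.09,0,0,0,-0.1,0,0.12,0,0,0,-0.1,0,0.12,0,0,0]'

```text
clock: 12.75
eef_pos: [417.3, 116.8, 200.7]
eef_rot: [3.14, 0.008, -3.121]
wrist_force: [0.9, 0.3, -0.4]
finger_gap: 0.4
finger_force: 0.0
```

Run:
```python
from h import *
s=manip.read_state();print(s['eef_pos'],s['wrist_force'])
p,W=cloud('scene'); q=p[110:260,285:430,::-1]
cv2.imwrite('pics/z4.png',cv2.resize(q,None,fx=4,fy=4,interpolation=cv2.INTER_CUBIC))
W=W.reshape(-1,3)
S=W[(W[:,0]>480)&(W[:,0]<580)&(W[:,1]>90)&(W[:,1]<140)&(W[:,2]>92)&(W[:,2]<99)]; print('tab',S.mean(0))
S=W[(W[:,0]>545)&(W[:,0]<680)&(W[:,1]>102)&(W[:,1]<132)&(W[:,2]>75)&(W[:,2]<79)]; print('strip',S.min(0),S.max(0),len(S))
```

```text
[417.27543887 116.84490385 200.71173406] [ 0.91115342  0.31664449 -0.41055517]
tab [529.63560207 115.52760718  95.6555227 ]
strip [551.53728547 102.22693209  75.02201871] [658.77396259 131.96726417  78.99290283] 251
```

View pics/z4.png

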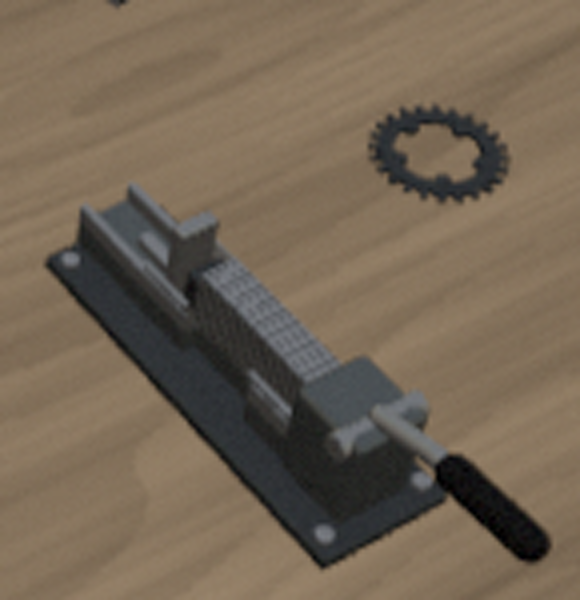

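The strip is against the nose near (330,370) in the crop. The follower is behind it and the tab has moved 61 mm to home, near (195,240).

```bash
python3 -c "
from cell import manip
print(manip.sign_off())"
```

```text
the job is handed in; nothing more can be done
None
```

I set the full-length, wide, long-legged strip legs down in the channel and pushed the rail home to its end stop. In the last picture the strip is against the nose with the follower behind it; I let go and handed the job in at about 13 s.

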